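# Cover the garnish cup, then hold the ice well's flap at its stay clamp

## Robot

A 6-joint arm with a two-finger parallel gripper is mounted at the origin on a cart in front of the work surface, level with it; the furniture and walls round the work are solid. World frame = base frame: x ahead of the robot, y to its left, z up, the work surface at z = 0. Lengths are in m, angles in degrees, forces in N, time in s.
With the tool pointing down it reaches from about 0.375 to 0.9 m from the base axis. Payload 3.1 kg.
Tool frame: the origin (TCP) lies between the finger pads; the fingertips stand 22 mm ahead of it and the grasp point (between the pads) lies 3 mm ahead of it; z points along the fingers, y is the line along which they close (so a half turn about z gives the same grasp; the last joint's range is limited). The gripper opens to 87 mm and grips with 3 to 60 N. Pads are 19 mm wide; open, the fingers measure 117 mm over their backs; the gripper's body (75 mm by 190 mm) begins 51 mm behind the grasp point.
Start: joints at [-75.888, 30.224, 82.088, -0, 67.689, -10.227], TCP at [0.258, -0.569, 0.245] pointing down, gripper open.
Joint ranges: [-176.69, 176.69], [-43.24, 126.21], [12.49, 139.97], [-82, 262], [0, 151.66], [-163.58, 163.58]. Speed limits (degrees/s): [159.86, 159.86, 180, 180, 180, 180].

## Interface

Orientations are given as a 3x3 rotation matrix whose columns are the frame's x, y, z axes.
In Python, from rig import bot, capture, search_frame, outline_of, spot_point gives the robot as it stands.
- The arm moves only by the tool jog_arm, never from a script. Its argument "rows" is text: rows parted by semicolons, each of 7 numbers parted by spaces: the opening, from 0 (shut) to 1 (fully open), then the shift along the tool's x, y, z as a fraction of full scale, then the turn, a rotation vector about the tool's x, y, z as a fraction of full scale. A call has 1 to 20 rows; each row is the pose to reach, as a shift and turn from the pose commanded when the call began, along the tool's axes at that moment; what a row does not reach only later rows make up. Full scale, the value 1, is 0.5 m for a shift and pi/4 rad for a turn. A row lasts 1/12 s, in which the tool goes at most 41.7 mm and 7.16 degrees, less where a joint would pass 70% of its speed; a pose out of reach is approached as far as the arm can. A call with a number of a shift or a turn outside -1 to 1 is refused whole. A call with a gripper value outside its range is refused whole. The fingers move at their own pace and stop on an object; the grip force is fixed at half the most. Time passes only in rows, so rows that repeat a pose let the fingers close. It gives the time, the measured TCP pose, the force, the opening and the grip force at its end, in the units of the state.
- bot.read_state(): the state, without advancing time (a new reading comes with each control period).
- capture(name): name is "side" or "top" or "wrist"; returns a dict with "pixels" (480x640x3 uint8, red, green, blue), "fx", "fy", "cx", "cy" (pixels), "distortion" ([k1, k2, p1, p2, k3] as OpenCV has them; the pictures are not rectified), "R" (3x3) and "t" (3): a world point X has camera coordinates R X + t; the wrist camera has in their place "mount" (4x4, takes a point from camera to tool coordinates, whose origin is the TCP and whose axes are the flange's). Camera axes: x right, y down, z forward; pixel columns grow to the right and rows downward; lengths in m; the calibration is good to about 2 mm. A picture is of the moment at which its call begins: read the wrist's pose just before it. There is no depth.
- bot.hand_in(): hands the job in; it is judged then, once.
Trained networks look in a picture, given as the dict that the camera call returned (one of the last four; its "shot" number tells which), for a name from the list of things; names that differ only in an ending like _2 or _b are one class to them, and where a whole thing is asked for, a point or a joint stands for the part that bears it (a point fixed in the world has none). Each returns a list of dicts, best first, with "conf" (0 to 1); they miss things now and then, are a little off and sometimes report something else, mostly with a low value. They report only what shows in the picture. A call takes as long as a camera call. They do not tell look-alikes from the thing itself.
- search_frame(label, picture): "point" ([x, y, z] in m, in world coordinates, good to about 4 mm: the middle of the surface that is visible of it).
- outline_of(label, picture): "region" (480x640 bool, what is visible of it).
- spot_point(label, picture): "point" ([x, y, z] in m, in world coordinates, good to about 4 mm: a listed point, or the origin of a listed thing).
The state is a dict: "time_s": time; "joint_positions": joint angles; "qvel": joint speeds; "tau": joint torques, N m; "position": TCP position; "tcp_rot": TCP orientation; "force": force on the tool from outside, world axes, zero at the start; "moment": the same for the moment, N m; "opening": opening from 0.0 (shut) to 1.0 (fully open); "grasp_force": force on a finger pad.
Only numpy, scipy, OpenCV 4.12 (cv2) and the standard library are available. Lean on these libraries where they do the work, as an engineer would, in place of code of your own. Each camera call takes 0.05 s, during which the arm holds its last target. There are 200 camera calls.

## Task

Help open the ice well on the counter for the iced drinks: first put the loose steel lid from the tray on the open garnish cup beside the well, pressed home flat on the rim, so that no drips or ice chips fall in, and let it go. Only then lift the well's hinged flap by its bar handle until the pointer on the flap's left edge is level with the white line on the clamp of the curved stay, and finish while still holding it there, steady, so that a colleague can tighten the clamp: the flap falls shut if let go. Leave the clamp, the cups' places and everything else on the counter as they are.

Things in the scene. Friction and masses are not known exactly. Their poses are not given: they have to be found in the camera images.
- lid_knob (a point): Loose lid: steel disc 82 mm across, 3 mm thick; a 62 mm plug reaches 8 mm below the disc; on top a black knob 25 mm across, 26 mm high on a 14 mm neck. Point: middle of the knob, on the lid's axis, 35 mm above the plug's underside, 27 above the disc's underside, 24 above its top; z = axis, up. Starts level, knob up, on the tray. 0.06 to 0.11 kg.
- tray: Dark shallow tray left of the ice well, fixed, 110 x 200 mm, rim 14 mm high, floor 4 mm above the counter. Origin under its middle; y along its length, away from the robot. The lid lies in its near half, a filter basket (61 mm across, 22 mm high) stands at its far end, some 107 mm from the lid's knob.
- cup_mouth (a point): Open garnish cup: steel, rim 76 mm across (about 69 mm clear inside), foot 60 mm, 88 mm high, 0.12 kg, loose in one of two round seats (10 mm deep, 2 to 3 mm play) in the low ledge along the ice well's right side. Point: centre of the mouth, in the plane of the rim, 98 mm above the counter; z up. With the lid home, its knob point is 27 mm above this point.
- covered_mouth (a point): The same point of the other, equal cup, in the ledge's other seat 98 mm away, which already wears a lid like the loose one. Which of the two stands in the near seat varies. Leave it alone.
- ice_caddy: The ice well with its ledge, fixed to the counter: a steel box 200 x 200 mm, 118 mm high, ledge 120 mm wide and 20 mm high on its right. Origin: centre of the box's underside; x from front to back (within 0.2 rad of straight ahead), y to its left, z up. Its top is a hinged steel flap, a 5 mm plate of 0.4 to 0.8 kg.
- flap_handle (a point): Middle of the flap's arched bar handle: round bar 12 mm thick, 110 mm long, parallel to the hinge, 40 mm above the flap on a post at each end, open beneath. 165 mm before the hinge line, 45 mm above it when shut. Frame turns with the flap: x from bar to hinge, y along the bar, z square to the flap. The bar can turn between the fingers, so the tool can stay upright.
- flap_hinge (a point): Middle of the flap's hinge line at the well's far top edge, 120 mm above the counter; fixed. y is the hinge axis (to the left), x level from the front of the well to the back, z up.
- ice_flap (a joint): Opening angle of the flap in rad: 0 shut (level), growing as the front edge rises; stop at 1.3. Its own weight pulls it shut from everywhere; the hinge has next to no friction.
- flap_pointer (a point): Tip of the small pointer that sticks out from the flap's left edge in front of the curved stay: 162 mm from the hinge line, 119 mm left of the well's middle.
- clamp_mark (a point): Mark on the stay's clamp: a white line across the outer face of a dark block (34 x 13 x 22 mm, black wing screw on its left) that sits on the stay, a slotted steel quadrant at the well's left side, curved about the hinge line at 140 mm, up to 0.27 m above the counter. Point: just before the line, where the pointer's tip is when the flap is at the marked angle. The clamp stays put and does not block the flap.
- stay_clamp (a joint): Angle of the clamp on the quadrant in rad, about the flap's hinge and from the same zero: the pointer is level with the mark when the flap's angle equals this one. 0.5 to 0.95; leave it.
- basket: Bystander: steel filter basket, 61 mm across, 22 mm high, on the tray (origin under its foot).
- jigger: Bystander: black double jigger, 45 mm across, 90 mm high, right of the well (origin under its foot).
- mixing_cup: Bystander: tall steel cup, 86 mm across, 135 mm high, at the back right (origin under its foot).
- ticket_pad: Bystander: pad of paper tickets, 100 x 76 x 11 mm, at the front right (origin under its middle).
- teaspoon: Bystander: teaspoon, 138 x 28 x 12 mm, between tray and well at the front (origin under its middle).
- leveller: Bystander: round black leveller tin, 82 mm across, 68 mm high, on the mat at the right (origin under its foot).
- tamper: Bystander: tamper, 58 mm across, 106 mm high, on the mat at the right (origin under its foot).
There are look-alikes about, which are no part of the job. Leave any orange or purple look-alike of the part that bears cup_mouth alone. Leave any blue look-alike of the part that bears lid_knob alone.

How it is judged (in metres and radians):
On the way, in this order (a step that is already met when the one before it is completed fails the run):
1. the lid sits home on the open cup, let go, with the flap still shut (horizontal distance between lid_knob and cup_mouth below 0.006 m and z of lid_knob in the frame of cup_mouth between 0.0245 and 0.0295 m and angle between lid_knob's own z axis and vertical below 0.06 rad and contact force between the fingers and cup_lid below 0.05 N and value of joint ice_flap below 0.1 rad), for 0.3 s.
2. the flap is held with its pointer level with the clamp's mark (distance between flap_pointer and clamp_mark below 0.008 m and contact force between the fingers and ice_flap above 1 N and velocity of joint ice_flap between -0.05 and 0.05 rad/s), for 0.3 s.
At the end, for the whole second after the job is handed in: Lid on the garnish cup: axes within 6 mm, disc on the rim within 2.5 mm, level within 0.06 rad, untouched; cup upright, within 12 mm of its place. Fingers hold the flap (over 1 N), pointer within 8 mm of the clamp's mark, at rest (under 0.05 rad/s); clamp within 8 mm of its place (all of step 2 and horizontal distance between lid_knob and cup_mouth below 0.006 m and z of lid_knob in the frame of cup_mouth between 0.0245 and 0.0295 m and angle between each of lid_knob, cup_mouth's own z axis and vertical below 0.06 rad and contact force between the fingers and cup_lid below 0.05 N and distance of cup_mouth from where it was at the start of the episode below 0.012 m and distance of clamp_mark from where it was at the start of the episode below 0.008 m); the arm keeps its last pose, push and grip.
It fails at once if the flap is raised while the garnish cup is still uncovered (value of joint ice_flap above 0.15 rad and distance between lid_knob and cup_mouth above 0.04 m).
It fails at once if the garnish cup is tipped (angle between cup_mouth's own z axis and vertical above 0.3 rad).
It fails at once if the stay's clamp is shifted (distance of clamp_mark from where it was at the start of the episode above 0.012 m).
It fails at once if a bystander is disturbed by more than 20 mm (distance of any of covered_mouth, jigger, mixing_cup, ticket_pad, teaspoon, basket, leveller, tamper from where it was at the start of the episode above 0.02 m).
It also fails if it takes over 58 s, if anything falls off the work surface, if the arm or the gripper's body presses on something with over 40 N, if the wrist force passes 120 N, or if a joint passes its speed limit or range.

## Working session

There is one attempt and no reset: what is moved stays moved. The work goes in short steps, Python scripts to look and compute and a tool call to move; the robot and the scene stay as the last step left them, time stands still between calls to the robot, and variables do not carry over. Pictures are saved under pics/ and viewed, at most 10 in all, crops included, and the job is handed in when it is done.

Besides the shell and the picture viewer there is one more tool, called after "Emit:" as name(argument=value, ...) on one line, values as JSON. jog_arm: Moves the arm, as the interface text tells. Its arguments: {"type":"object","properties":{"rows":{"type":"string"}},"required":["rows"]}

```bash
mkdir -p pics
cat > h.py <<'E'
import numpy as np, cv2
from rig import bot, capture, search_frame, outline_of, spot_point
def save(c,n): cv2.imwrite('pics/'+n+'.png', cv2.cvtColor(c['pixels'],cv2.COLOR_RGB2BGR))
def dist(c): return np.array(c['distortion'],float)
def K(c): return np.array([[c['fx'],0,c['cx']],[0,c['fy'],c['cy']],[0,0,1.]])
def proj(c,X): return cv2.projectPoints(np.array(X,float).reshape(-1,3),cv2.Rodrigues(np.array(c['R']))[0],np.array(c['t'],float),K(c),dist(c))[0].reshape(-1,2)
def wristpose(c,st):
    T=np.eye(4);T[:3,:3]=st['tcp_rot'];T[:3,3]=st['position']
    M=np.linalg.inv(T@np.array(c['mount'])); c['R']=M[:3,:3]; c['t']=M[:3,3]; return c
def ray(c,px):
    u=cv2.undistortPoints(np.array(px,float).reshape(-1,1,2),K(c),dist(c)).reshape(2)
    R=np.array(c['R']);d=R.T@np.array([u[0],u[1],1]);return -R.T@np.array(c['t']),d/np.linalg.norm(d)
def atz(c,px,z):
    o,d=ray(c,px);return o+d*(z-o[2])/d[2]
def togo(st,target):  # shift in tool axes, fraction of full scale
    return np.array(st['tcp_rot']).T@(np.array(target)-st['position'])/0.5
E
cat > a.py <<'E'
from h import *
np.set_printoptions(precision=4,suppress=True)
print(bot.read_state())
for n in ['top','side']:
    c=capture(n);save(c,n+'0')
    for l in ['lid_knob','tray','cup_mouth','covered_mouth','ice_caddy','flap_handle','flap_hinge','flap_pointer','clamp_mark','basket','teaspoon','jigger','mixing_cup']:
        print(n,l,[(np.round(r['point'],3).tolist(),round(r['conf'],2),proj(c,r['point']).round().tolist()[0]) for r in spot_point(l,c)[:4]])
E
python3 a.py
```

```text
{'time_s': 0.0, 'joint_positions': array([-75.8869,  30.2776,  82.1575,  -0.0013,  67.6874, -10.2281]), 'qvel': array([-0.0409, -0.0168,  0.102 ,  0.0267, -0.1232,  0.0834]), 'tau': array([ -0.0009, -44.0048, -17.6595,   0.0632,   0.0582,  -0.0002]), 'position': array([ 0.2574, -0.5688,  0.2436]), 'tcp_rot': array([[ 0.9111,  0.4122, -0.0005],
       [ 0.4122, -0.9111,  0.0021],
       [ 0.0004, -0.0021, -1.    ]]), 'force': array([ 0.3064, -0.442 , -0.4919]), 'moment': array([-0.0144, -0.0191,  0.0151]), 'grasp_force': 0.0, 'opening': 0.9975450134983613}
top lid_knob [([0.417, 0.534, 0.038], 0.75, [197.0, 358.0]), ([0.516, 0.371, 0.039], 0.57, [231.0, 308.0])]
top tray [([0.555, 0.379, -0.0], 0.83, [226.0, 301.0]), ([0.615, 0.389, 0.001], 0.46, [216.0, 287.0])]
top cup_mouth [([0.504, -0.168, 0.097], 0.95, [378.0, 233.0]), ([0.768, 0.031, 0.088], 0.83, [289.0, 195.0])]
top covered_mouth [([0.603, -0.16, 0.099], 0.97, [362.0, 209.0]), ([0.473, -0.011, 0.165], 0.59, [342.0, 256.0])]
top ice_caddy [([0.548, -0.002, 0.003], 0.81, [327.0, 253.0])]
top flap_handle [([0.472, -0.008, 0.163]
[... 1002 characters left out ...]
 [([0.545, -0.003, 0.002], 0.9, [338.0, 270.0]), ([0.636, 0.006, 0.124], 0.33, [307.0, 227.0])]
side flap_handle [([0.475, -0.009, 0.165], 0.96, [367.0, 223.0])]
side flap_hinge [([0.635, 0.003, 0.121], 0.63, [308.0, 228.0])]
side flap_pointer [([0.466, 0.113, 0.126], 0.69, [355.0, 260.0]), ([0.398, -0.341, -0.0], 0.58, [416.0, 225.0])]
side clamp_mark [([0.544, -0.005, 0.004], 0.61, [339.0, 269.0]), ([0.502, 0.113, 0.218], 0.51, [342.0, 225.0])]
side basket [([0.615, 0.386, 0.005], 0.58, [251.0, 354.0])]
side teaspoon [([0.399, 0.299, 0.001], 0.57, [355.0, 356.0]), ([0.502, -0.171, 0.098], 0.39, [372.0, 216.0])]
side jigger []
side mixing_cup [([0.692, -0.402, -0.004], 0.6, [337.0, 202.0])]
```

Run:
```python
import cv2
a=cv2.imread('pics/top0.png')[150:400,150:450];b=cv2.imread('pics/side0.png')[190:440,220:470]
cv2.imwrite('pics/crop0.png',cv2.resize(cv2.hconcat([a,b]),(792,360),interpolation=cv2.INTER_CUBIC))
```

```text
(no output)
```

View pics/crop0.png

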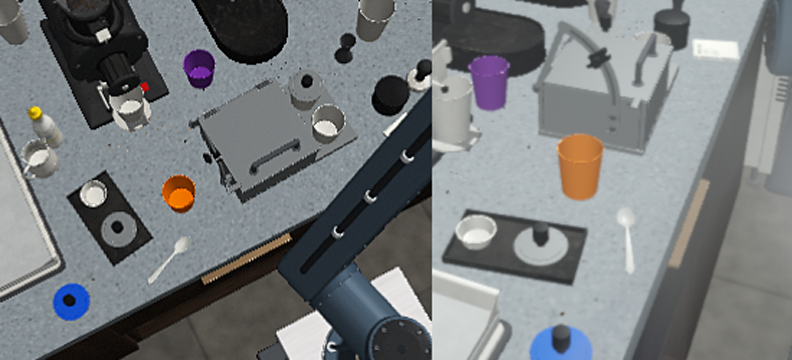

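View pics/top0.png

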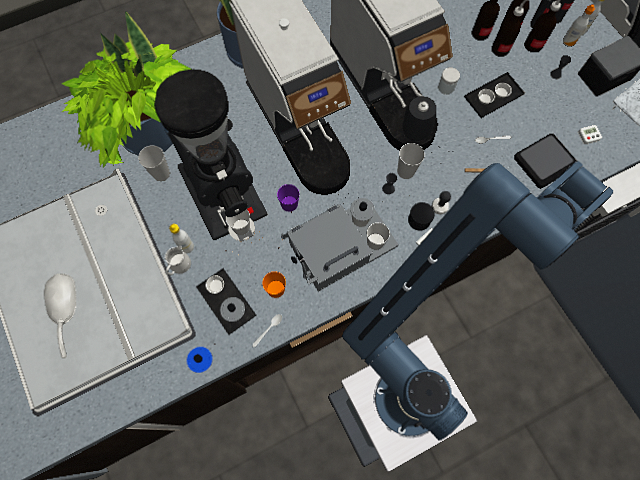

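Candidates in top view:
- **Lid:** steel on the tray (231,308), blue decoy (197,358), and the lid already on the far cup (362,209).
- **Cup:** steel in the near seat (378,235), orange decoy (274,285), purple decoy (288,197).

I choose the steel lid on the tray and the near steel cup. The crop confirms this: the tray lid is grey with a black knob, and the near cup is open.

Emit:
jog_arm(rows="1 0 0 -0.2 0 0 0; 1 0 0 -0.23 0 0 0; 1 0.6 -0.65 -0.23 0 0 -1; 1 0.6 -0.65 -0.23 0 0 -1; 1 0.6 -0.65 -0.23 0 0 -1; 1 0.6 -0.65 -0.23 0 0 -1; 1 0.6 -0.65 -0.23 0 0 -1; 1 0.6 -0.65 -0.23 0 0 -1; 1 0.6 -0.65 -0.23 0 0 -1; 1 0.6 -0.65 -0.23 0 0 -1; 1 0.6 -0.65 -0.23 0 0 -1; 1 0.6 -0.65 -0.23 0 0 -1; 1 0.6 -0.65 -0.23 0 0 -1; 1 0.6 -0.65 -0.23 0 0 -1; 1 0.6 -0.65 -0.23 0 0 -1; 1 0.6 -0.65 -0.23 0 0 -1")

```text
time_s: 2.73
position: [0.397, -0.1501, 0.3597]
tcp_rot: [[0.352, 0.936, 0.0], [0.936, -0.352, -0.001], [-0.001, 0.001, -1.0]]
force: [-0.3, -0.2, -0.1]
opening: 0.999
grasp_force: 0.0
```

```bash
cat > w.py <<'E'
from h import *
import sys
st=bot.read_state();c=wristpose(capture('wrist'),st);save(c,sys.argv[1])
print('cam',(-c['R'].T@c['t']).round(3), 'mount',np.round(c['mount'],3).tolist())
for l in sys.argv[2:]:
    print(l,[(np.round(r['point'],4).tolist(),round(r['conf'],2),proj(c,r['point']).round().tolist()[0]) for r in spot_point(l,c)[:3]])
E
python3 w.py w1 cup_mouth covered_mouth flap_handle flap_hinge clamp_mark flap_pointer
```

```text
cam [ 0.422 -0.085  0.5  ] mount [[0.0, -0.968, -0.251, 0.069], [1.0, 0.0, 0.001, 0.0], [-0.001, -0.251, 0.968, -0.14], [0.0, 0.0, 0.0, 1.0]]
cup_mouth [([0.5003, -0.1696, 0.1042], 0.72, [411.0, 193.0])]
covered_mouth [([0.6029, -0.1651, 0.0971], 0.67, [497.0, 155.0])]
flap_handle [([0.475, -0.0071, 0.1657], 0.79, [344.0, 32.0])]
flap_hinge []
clamp_mark []
flap_pointer []
```

View pics/w1.png

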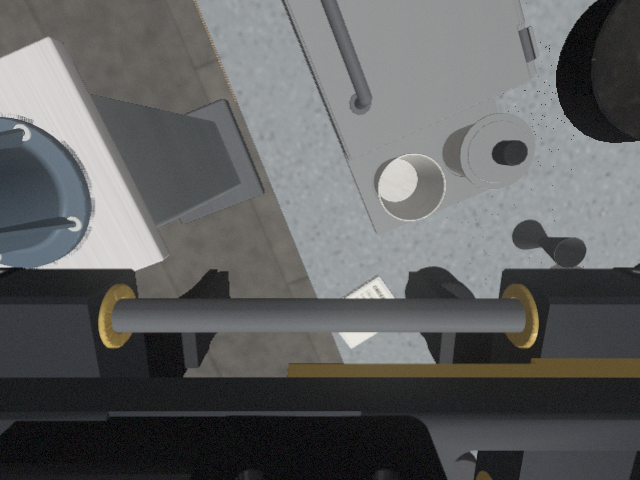

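Emit:
jog_arm(rows="1 0.9 -0.09 0 0 0 -0.46; 1 0.9 -0.09 0 0 0 -0.46; 1 0.9 -0.09 0 0 0 -0.46; 1 0.9 -0.09 0 0 0 -0.46; 1 0.9 -0.09 0 0 0 -0.46; 1 0.9 -0.09 0 0 0 -0.46; 1 0.9 -0.09 0 0 0 -0.46; 1 0.9 -0.09 0 0 0 -0.46; 1 0.9 -0.09 0 0 0 -0.46; 1 0.9 -0.09 0.12 0 0 -0.46; 1 0.9 -0.09 0.12 0 0 -0.46; 1 0.9 -0.09 0.12 0 0 -0.46; 1 0.9 -0.09 0.12 0 0 -0.46; 1 0.9 -0.09 0.12 0 0 -0.46; 1 0.9 -0.09 0.12 0 0 -0.46")

```text
time_s: 4.33
position: [0.5142, 0.286, 0.3006]
tcp_rot: [[0.0, 1.0, 0.001], [1.0, -0.0, -0.0], [-0.0, 0.001, -1.0]]
force: [-0.3, 0.3, 0.5]
opening: 1.002
grasp_force: 0.0
```

```bash
python3 w.py w2 lid_knob basket cup_mouth
```

```text
cam [0.514 0.355 0.441] mount [[0.0, -0.968, -0.251, 0.069], [1.0, -0.0, 0.001, 0.0], [-0.001, -0.251, 0.968, -0.14], [0.0, 0.0, 0.0, 1.0]]
lid_knob [([0.5155, 0.3732, 0.0381], 0.92, [318.0, 128.0])]
basket [([0.6166, 0.3836, 0.0037], 0.69, [405.0, 120.0])]
cup_mouth [([0.5156, 0.2114, 0.0877], 0.92, [319.0, 285.0])]
```

View pics/w2.png

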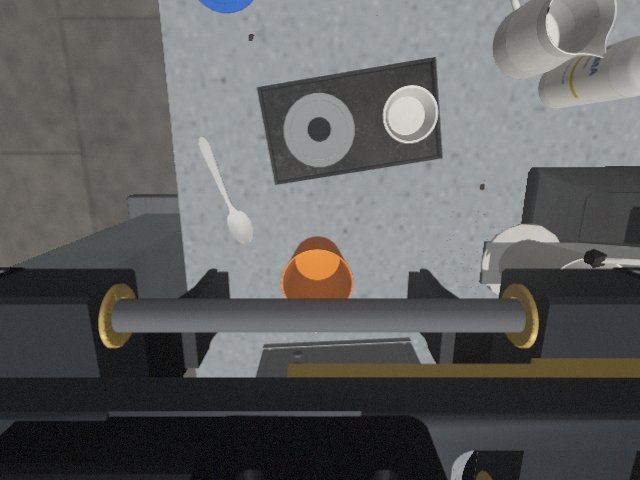

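```bash
cat > m.py <<'E'
from h import *
st=bot.read_state();c=wristpose(capture('wrist'),st)
print('lid',atz(c,(319,129),0.050).round(4),atz(c,(319,130),0.014).round(4))
st2={'tcp_rot':np.array([[.352,.936,0],[.936,-.352,-.001],[-.001,.001,-1.]]),'position':np.array([.397,-.1501,.3597])}
c=wristpose(c,st2)
im=cv2.imread('pics/w1.png');print('cup',atz(c,(410.5,187),0.098).round(4), proj(c,[[0.5+.038*np.cos(a),-.17+.038*np.sin(a),.098] for a in np.arange(4)*np.pi/2]).round().tolist())
print(togo(st,[.5155,.372,.12]),st['position'])
E
python3 m.py
```

```text
lid [0.5166 0.3718 0.05  ] [0.5169 0.3722 0.014 ]
cup [ 0.5032 -0.165   0.098 ] [[442.0, 180.0], [399.0, 160.0], [377.0, 204.0], [419.0, 223.0]]
[0.17172463 0.00151945 0.36226171] [0.51421783 0.28604549 0.30108418]
```

Emit:
jog_arm(rows="0.65 0.172 0.004 0.1 0 0 0; 0.65 0.172 0.004 0.2 0 0 0; 0.65 0.172 0.004 0.28 0 0 0; 0.65 0.172 0.004 0.36 0 0 0; 0.65 0.172 0.004 0.42 0 0 0; 0.65 0.172 0.004 0.47 0 0 0; 0.65 0.172 0.004 0.5 0 0 0; 0.65 0.172 0.004 0.516 0 0 0; 0.65 0.172 0.004 0.516 0 0 0; 0.65 0.172 0.004 0.516 0 0 0; 0.1 0.172 0.004 0.516 0 0 0; 0.1 0.172 0.004 0.516 0 0 0; 0.1 0.172 0.004 0.516 0 0 0; 0.1 0.172 0.004 0.516 0 0 0; 0.1 0.172 0.004 0.516 0 0 0; 0.1 0.172 0.004 0.516 0 0 0; 0.1 0.172 0.004 0.516 0 0 0; 0.1 0.172 0.004 0.516 0 0 0")

```text
time_s: 6.08
position: [0.5157, 0.3733, 0.0419]
tcp_rot: [[-0.001, 1.0, 0.0], [1.0, 0.001, 0.0], [0.0, 0.0, -1.0]]
force: [-0.4, -0.8, 3.1]
opening: 0.279
grasp_force: 30.0
```

Emit:
jog_arm(rows="0.1 0 0 -0.03 0 0 0; 0.1 0 0 -0.1 0 0 0; 0.1 0 0 -0.18 0 0 0; 0.1 0 0 -0.26 0 0 0; 0.1 0 0 -0.34 0 0 0; 0.1 0 0 -0.42 0 0 0; 0.1 0 0 -0.5 0 0 0; 0.1 0 0 -0.58 0 0 0; 0.1 0 0 -0.64 0 0 0; 0.1 -0.04 0 -0.64 0 0 0; 0.1 -0.1 -0.01 -0.64 0 0 0; 0.1 -0.18 -0.01 -0.64 0 0 0; 0.1 -0.26 -0.02 -0.64 0 0 0; 0.1 -0.34 -0.02 -0.64 0 0 0; 0.1 -0.42 -0.02 -0.64 0 0 0; 0.1 -0.5 -0.02 -0.64 0 0 0; 0.1 -0.56 -0.02 -0.64 0 0 0; 0.1 -0.62 -0.02 -0.64 0 0 0; 0.1 -0.66 -0.02 -0.64 0 0 0; 0.1 -0.68 -0.02 -0.64 0 0 0")

```text
time_s: 7.75
position: [0.5055, 0.0308, 0.3611]
tcp_rot: [[0.002, 1.0, -0.001], [1.0, -0.002, -0.001], [-0.001, -0.001, -1.0]]
force: [-0.1, 1.3, -0.4]
opening: 0.278
grasp_force: 30.0
```

Emit:
jog_arm(rows="0.1 -0.06 0 0 0 0 0; 0.1 -0.14 0 0 0 0 0; 0.1 -0.22 0 0.02 0 0 0; 0.1 -0.3 0 0.04 0 0 0; 0.1 -0.38 0 0.06 0 0 0; 0.1 -0.44 0 0.08 0 0 0; 0.1 -0.5 0 0.1 0 0 0; 0.1 -0.54 0 0.12 0 0 0; 0.1 -0.54 0 0.12 0 0 0; 0.1 -0.54 0 0.12 0 0 0; 0.1 -0.54 0 0.12 0 0 0")

```text
time_s: 8.67
position: [0.5061, -0.2355, 0.3014]
tcp_rot: [[-0.001, 1.0, -0.001], [1.0, 0.001, 0.001], [0.001, -0.001, -1.0]]
force: [0.3, 0.7, 0.4]
opening: 0.274
grasp_force: 30.0
```

```bash
python3 w.py w3 cup_mouth covered_mouth flap_handle lid_knob; python3 -c "
from h import *
print(bot.read_state())"
```

```text
cam [ 0.506 -0.167  0.442] mount [[0.0, -0.968, -0.251, 0.069], [1.0, -0.0, 0.001, 0.0], [-0.001, -0.251, 0.968, -0.14], [0.0, 0.0, 0.0, 1.0]]
cup_mouth [([0.5029, -0.173, 0.1017], 0.61, [314.0, 153.0])]
covered_mouth [([0.6034, -0.1634, 0.0986], 0.82, [422.0, 142.0])]
flap_handle []
lid_knob []
{'time_s': 8.9167, 'joint_positions': array([-3.64229878e+01,  2.13774777e+01,  8.77381414e+01,  9.94339474e-03,
        7.08306036e+01, -3.65616367e+01]), 'qvel': array([-0.29386379,  0.16129096, -0.04460157,  0.1145964 , -0.07829918,
       -0.05821333]), 'tau': array([-5.87845780e-02, -3.79304981e+01, -1.87572634e+01,  3.39704810e-02,
        7.09911017e-02,  1.15162155e-03]), 'position': array([ 0.5063491 , -0.23562147,  0.30220261]), 'tcp_rot': array([[-2.36278629e-03,  9.99996845e-01,  8.52573959e-04],
       [ 9.99997117e-01,  2.36314961e-03, -4.25382634e-04],
       [-4.27396052e-04,  8.51566413e-04, -9.99999546e-01]]), 'force': array([ 0.04563057, -0.43854711, -0.73553674]), 'moment': array([ 0.01013101, -0.08478005,  0.02825151]), 'grasp_force': 30.000066496431828, 'opening': 0.2778672078045313}
```

View pics/w3.png

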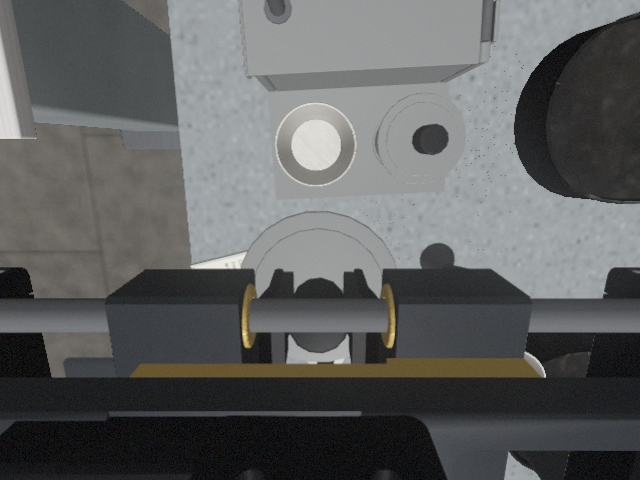

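```bash
cat > m2.py <<'E'
from h import *
st=bot.read_state();c=wristpose(capture('wrist'),st)
p=np.array(st['position']);print(p)
a=np.linspace(0,2*np.pi,361)
def circ(ctr,r): return proj(c,[[ctr[0]+r*np.cos(t),ctr[1]+r*np.sin(t),ctr[2]] for t in a])
def ext(q): return np.r_[q.min(0),q.max(0)].round(1)
print('lid pred',ext(circ(p-[0,0,.027],.041)),'knobtop',proj(c,p+[0,0,.010]))
g=cv2.cvtColor(c['pixels'],cv2.COLOR_RGB2GRAY)
for r,s in [(144,'row cup'),(250,'row lid')]: print(s,r,[(x,int(g[r,x])) for x in (range(268,284) if r==144 else range(236,256))],[(x,int(g[r,x])) for x in (range(348,364) if r==144 else range(384,402))])
print('col cup',[(y,int(g[y,316])) for y in list(range(96,112))+list(range(178,194))])
print('col lid',[(y,int(g[y,319])) for y in range(204,236)])
q=circ([.503,-.169,.098],.038);print('cup pred .503,-.169',ext(q))
print('atz',atz(c,(316,144.5),.098))
E
python3 m2.py
```

```text
[ 0.5063491  -0.23562147  0.30220261]
lid pred [235.2 206.4 398.6 359.1] knobtop [[316.89337696 322.67667942]]
row cup 144 [(268, 163), (269, 163), (270, 163), (271, 159), (272, 157), (273, 157), (274, 190), (275, 214), (276, 188), (277, 134), (278, 138), (279, 136), (280, 136), (281, 136), (282, 136), (283, 136)] [(348, 119), (349, 121), (350, 120), (351, 119), (352, 118), (353, 140), (354, 192), (355, 194), (356, 143), (357, 158), (358, 155), (359, 157), (360, 156), (361, 157), (362, 157), (363, 157)]
row lid 250 [(236, 163), (237, 163), (238, 164), (239, 155), (240, 144), (241, 144), (242, 135), (243, 137), (244, 137), (245, 137), (246, 129), (247, 128), (248, 127), (249, 146), (250, 151), (251, 154), (252, 153), (253, 154), (254, 152), (255, 152)] [(384, 155), (385, 154), (386, 153), (387, 150), (388, 143), (389, 146), (390, 163), (391, 162), (392, 161), (393, 161), (394, 159), (395, 158), (396, 154), (397, 157), (398, 158), (399, 159), (400, 161), (401, 162)]
col cup [(96, 160), (97, 160), (98, 160), (99, 161), (100, 162), (101, 142), (102, 214), (103, 225), (104, 192), (105, 185), (106, 185), (107, 182), (108, 185), (109, 184), (110, 184), (111, 183), (178, 129), (179, 130), (180, 131), (181, 131), (182, 128), (183, 125), (184, 160), (185, 197), (186, 168), (187, 157), (188, 157), (189, 155), (190, 155), (191, 157), (192, 156), (193, 155)]
col lid [(204, 161), (205, 161), (206, 162), (207, 160), (208, 160), (209, 164), (210, 167), (211, 125), (212, 132), (213, 150), (214, 155), (215, 153), (216, 153), (217, 154), (218, 155), (219, 156), (220, 156), (221, 155), (222, 156), (223, 155), (224, 155), (225, 155), (226, 155), (227, 156), (228, 122), (229, 145), (230, 156), (231, 156), (232, 154), (233, 155), (234, 156), (235, 155)]
cup pred .503,-.169 [273.1 104.7 354.3 188.5]
atz [ 0.5051323  -0.16597766  0.098     ]
```

```bash
cat > m3.py <<'E'
from h import *
from scipy.optimize import least_squares
st=bot.read_state();c=wristpose(capture('wrist'),st)
p=np.array(st['position'])
crop=cv2.resize(c['pixels'][195:300,220:420],(800,420),interpolation=cv2.INTER_CUBIC);cv2.imwrite('pics/lidz.png',crop[:,:,::-1])
g=cv2.GaussianBlur(cv2.cvtColor(c['pixels'],cv2.COLOR_RGB2GRAY).astype(np.float32),(0,0),.7)
def edges(ctr,r,angs,sgn,lo=-7,hi=5):
    out=[]
    for t in angs:
        rr=r+np.arange(lo,hi,.25)/1000
        q=proj(c,[[ctr[0]+k*np.cos(t),ctr[1]+k*np.sin(t),ctr[2]] for k in rr]).astype(np.float32)
        v=cv2.remap(g,q[:,0].reshape(1,-1),q[:,1].reshape(1,-1),cv2.INTER_LINEAR)[0]
        d=np.gradient(v);i=np.argmax(np.abs(d)) if sgn==0 else np.argmax(sgn*d); out.append((t,rr[i],*q[i]))
    return np.array(out)
for nm,ctr,r,ang,sgn in [('cup',[.504,-.1665,.098],.038,np.linspace(0,2*np.pi,60),-1),('lid',p-[0,0,.027],.041,np.radians(np.linspace(25,155,45)),0)]:
    e=edges(ctr,r,ang,sgn); 
    f=lambda s:np.hypot(*(np.array([atz(c,q,ctr[2]) for q in e[:,2:4]])[:,:2]-s[:2]).T)-(r if nm=='cup' else s[2])
    for fixed in (0,1):
        ff=(lambda s:np.hypot(*(np.array([atz(c,q,ctr[2]) for q in e[:,2:4]])[:,:2]-s[:2]).T)-(r if fixed else s[2]))
        s=least_squares(ff,[ctr[0],ctr[1],r],loss='soft_l1',f_scale=.0005)
        print(nm,'fixed r' if fixed else 'free r',s.x.round(4),'med res',np.median(abs(ff(s.x))).round(5))
print('tcp',p)
E
python3 m3.py
```

```text
cup free r [ 0.5039 -0.1664  0.0382] med res 0.00011
cup fixed r [ 0.5039 -0.1664  0.038 ] med res 0.00015
lid free r [ 0.5069 -0.237   0.0404] med res 0.00012
lid fixed r [ 0.5069 -0.2377  0.041 ] med res 0.00011
tcp [ 0.50631179 -0.23580337  0.30212157]
```

View pics/lidz.png

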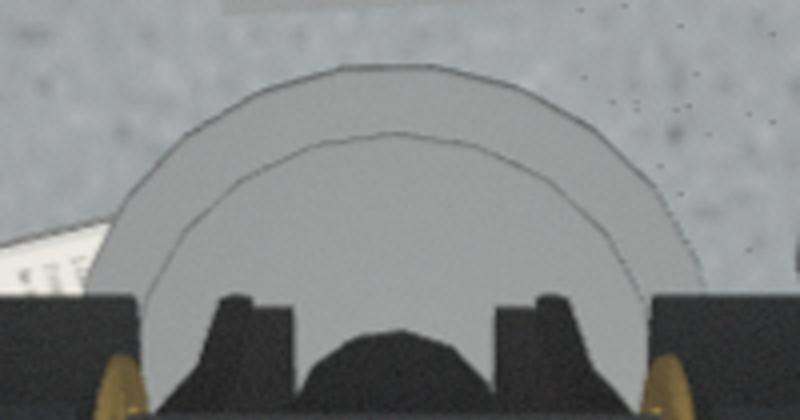

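Emit:
jog_arm(rows="0.1 0.06 -0.003 0 0 0 0; 0.1 0.12 -0.006 0.02 0 0 0; 0.1 0.141 -0.006 0.08 0 0 0; 0.1 0.141 -0.006 0.14 0 0 0; 0.1 0.141 -0.006 0.2 0 0 0; 0.1 0.141 -0.006 0.25 0 0 0; 0.1 0.141 -0.006 0.29 0 0 0; 0.1 0.141 -0.006 0.31 0 0 0; 0.1 0.141 -0.006 0.315 0 0 0; 0.1 0.141 -0.006 0.315 0 0 0; 0.1 0.141 -0.006 0.315 0 0 0; 0.1 0.141 -0.006 0.315 0 0 0")

```text
time_s: 10.02
position: [0.504, -0.1668, 0.1454]
tcp_rot: [[-0.001, 1.0, 0.003], [1.0, 0.001, -0.002], [-0.002, 0.003, -1.0]]
force: [-0.7, 0.5, -1.0]
opening: 0.276
grasp_force: 30.0
```

```bash
python3 -c "
from h import *
for i in range(4):
    s=bot.read_state();print(s['position'],s['force'],s['tcp_rot'][2]);capture('wrist')"; python3 m3.py | grep lid
```

```text
[ 0.50398253 -0.16678063  0.14544732] [-0.73547889  0.53239937 -0.99125098] [-0.00156637  0.00273899 -0.99999502]
[ 0.50390194 -0.16674134  0.14543167] [ 0.10588171 -0.85852074 -0.32263187] [-0.001549    0.00267967 -0.99999521]
[ 0.50372992 -0.16664921  0.14531822] [-0.46986368 -0.15011138 -0.68502868] [-0.00134886  0.00237124 -0.99999628]
[ 0.50356931 -0.16656385  0.14513237] [ 0.20728094 -0.24786132 -0.68357112] [-0.00114212  0.00195582 -0.99999744]
lid free r [ 0.5038 -0.1648  0.0388] med res 0.00077
lid fixed r [ 0.5038 -0.168   0.041 ] med res 0.00041
```

Emit:
jog_arm(rows="0.1 0.001 0 0.005 0 0 0; 0.1 0.002 0 0.01 0 0 0; 0.1 0.002 0 0.015 0 0 0; 0.1 0.002 0 0.02 0 0 0; 0.1 0.002 0 0.024 0 0 0; 0.1 0.002 0 0.028 0 0 0; 0.1 0.002 0 0.031 0 0 0; 0.1 0.002 0 0.033 0 0 0; 0.1 0.002 0 0.035 0 0 0; 0.1 0.002 0 0.035 0 0 0; 0.1 0.002 0 0.035 0 0 0; 0.1 0.002 0 0.035 0 0 0")

```text
time_s: 11.27
position: [0.503, -0.1653, 0.1275]
tcp_rot: [[-0.001, 1.0, 0.0], [1.0, 0.001, -0.0], [-0.0, 0.0, -1.0]]
force: [-1.8, 0.6, 5.5]
opening: 0.273
grasp_force: 30.0
```

Emit:
jog_arm(rows="0.1 0 0 0.002 0 0 0; 0.1 0 0 0.003 0 0 0; 0.1 0 0 0.003 0 0 0; 0.1 0 0 0.003 0 0 0")

```text
time_s: 11.6
position: [0.5032, -0.1653, 0.1274]
tcp_rot: [[-0.001, 1.0, 0.001], [1.0, 0.001, -0.001], [-0.001, 0.001, -1.0]]
force: [-4.2, 2.9, 15.6]
opening: 0.28
grasp_force: 30.0
```

Firm stop at 15 N, so the lid is home. I'll release and rise.

Emit:
jog_arm(rows="0.1 0 0 -0.002 0 0 0; 0.1 0 0 -0.003 0 0 0; 0.6 0 0 -0.003 0 0 0; 0.6 0 0 -0.003 0 0 0; 0.6 0 0 -0.003 0 0 0; 0.6 0 0 -0.003 0 0 0; 0.6 0 0 -0.003 0 0 0; 0.6 0 0 -0.03 0 0 0; 0.6 0 0 -0.08 0 0 0; 0.6 0 0 -0.14 0 0 0; 0.6 0 0 -0.2 0 0 0; 0.6 0 0 -0.27 0 0 0; 0.6 0 0 -0.34 0 0 0; 0.6 -0.14 0 -0.34 0 0 0; 0.6 -0.14 0 -0.34 0 0 0; 0.6 -0.14 0 -0.34 0 0 0; 0.6 -0.14 0 -0.34 0 0 0; 0.6 -0.14 0 -0.34 0 0 0")

```text
time_s: 13.1
position: [0.5024, -0.2346, 0.2943]
tcp_rot: [[-0.0, 1.0, -0.002], [1.0, 0.0, 0.002], [0.002, -0.002, -1.0]]
force: [-0.2, 0.1, -0.3]
opening: 0.603
grasp_force: 0.0
```

```bash
python3 w.py w4 lid_knob cup_mouth covered_mouth
```

```text
cam [ 0.503 -0.166  0.434] mount [[0.0, -0.968, -0.251, 0.069], [1.0, -0.0, 0.001, 0.0], [-0.001, -0.251, 0.968, -0.14], [0.0, 0.0, 0.0, 1.0]]
lid_knob [([0.4999, -0.166, 0.1254], 0.74, [315.0, 146.0])]
cup_mouth []
covered_mouth [([0.6032, -0.1635, 0.0985], 0.6, [428.0, 143.0])]
```

View pics/w4.png

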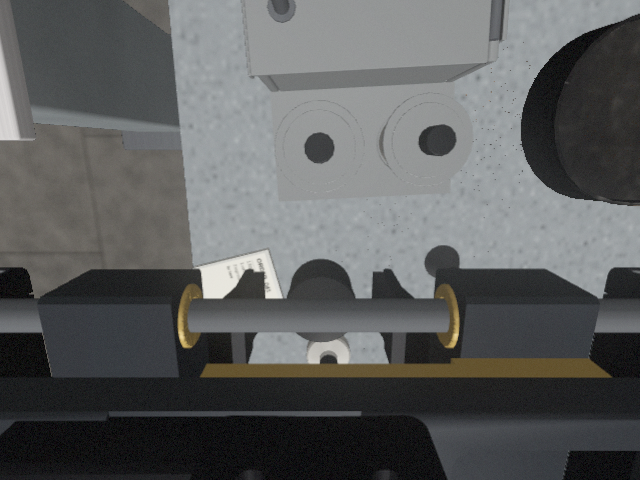

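Emit:
jog_arm(rows="0.6 0.08 -0.01 0 0 0 -0.04; 0.6 0.16 -0.02 0 0 0 -0.04; 0.6 0.24 -0.03 0 0 0 -0.04; 0.6 0.32 -0.045 0 0 0 -0.04; 0.6 0.4 -0.06 0 0 0 -0.04; 0.6 0.454 -0.06 0.02 0 0 -0.04; 0.6 0.454 -0.06 0.07 0 0 -0.04; 0.6 0.454 -0.06 0.12 0 0 -0.04; 0.6 0.454 -0.06 0.17 0 0 -0.04; 0.6 0.454 -0.06 0.21 0 0 -0.04; 0.6 0.454 -0.06 0.24 0 0 -0.04; 0.6 0.454 -0.06 0.253 0 0 -0.04; 0.6 0.454 -0.06 0.253 0 0 -0.04; 0.6 0.454 -0.06 0.253 0 0 -0.04; 0.6 0.454 -0.06 0.253 0 0 -0.04; 0.6 0.454 -0.06 0.253 0 0 -0.04")

```text
time_s: 14.63
position: [0.4736, -0.0084, 0.1696]
tcp_rot: [[-0.032, 0.999, 0.002], [0.999, 0.032, -0.001], [-0.001, 0.002, -1.0]]
force: [0.8, 0.0, 0.1]
opening: 0.596
grasp_force: 0.0
```

Run:
```python
from h import *
print(bot.read_state()['position'],bot.read_state()['force'])
for n in ('side','top'):
    c=capture(n);save(c,n+'1')
    for l in ('flap_handle','clamp_mark','flap_pointer','flap_hinge'): print(n,l,[(np.round(r['point'],4).tolist(),round(r['conf'],2),proj(c,r['point']).round().tolist()[0]) for r in spot_point(l,c)[:2]])
c=cv2.imread('pics/side1.png')[170:320,240:440];cv2.imwrite('pics/s1c.png',cv2.resize(c,(800,600),interpolation=cv2.INTER_CUBIC))
```

```text
[ 0.4736445  -0.00835048  0.16959895] [0.81365303 0.03137215 0.08726948]
side flap_handle [([0.3983, -0.3386, -0.0017], 0.73, [416.0, 226.0]), ([0.4732, -0.0082, 0.1664], 0.57, [367.0, 222.0])]
side clamp_mark [([0.498, 0.1111, 0.2137], 0.52, [344.0, 226.0])]
side flap_pointer [([0.4647, 0.1099, 0.127], 0.77, [356.0, 259.0]), ([0.4986, -0.1647, 0.1223], 0.45, [373.0, 210.0])]
side flap_hinge [([0.6383, 0.0041, 0.1227], 0.89, [306.0, 227.0])]
top flap_handle []
top clamp_mark [([0.4986, 0.1146, 0.2161], 0.42, [302.0, 262.0])]
top flap_pointer [([0.6374, -0.0022, 0.119], 0.19, [315.0, 219.0])]
top flap_hinge [([0.6344, 0.0003, 0.1147], 0.67, [315.0, 220.0])]
```

View pics/s1c.png

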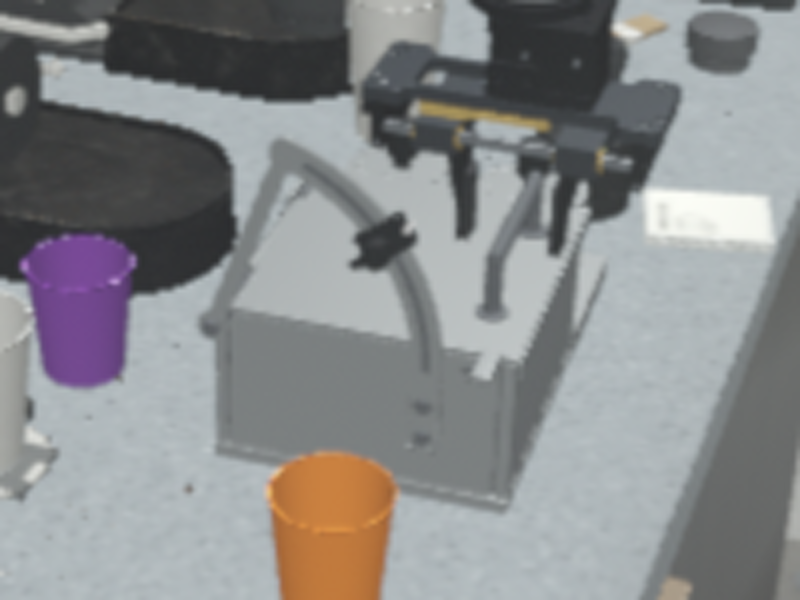

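Emit:
jog_arm(rows="0 0 0 0 0 0 0; 0 0 0 0 0 0 0; 0 0 0 0 0 0 0; 0 0 0 0 0 0 0; 0 0 0 0 0 0 0; 0 0 0 0 0 0 0; 0 0 0 0 0 0 0; 0 0 0 0 0 0 0; 0 0 0 0 0 0 0; 0 0 0 0 0 0 0")

```text
time_s: 15.97
position: [0.4712, -0.0082, 0.1684]
tcp_rot: [[-0.033, 0.999, -0.004], [0.999, 0.033, 0.0], [0.0, -0.004, -1.0]]
force: [-4.8, -1.0, 3.4]
opening: 0.125
grasp_force: 30.0
```

Emit:
jog_arm(rows="0 0 -0.001 -0.005 0 0 0; 0 0 0.002 -0.016 0 0 0; 0 0 0.007 -0.032 0 0 0; 0 0 0.013 -0.048 0 0 0; 0 0 0.02 -0.064 0 0 0; 0 0 0.029 -0.079 0 0 0; 0 0 0.037 -0.094 0 0 0; 0 0 0.047 -0.108 0 0 0; 0 0 0.057 -0.121 0 0 0; 0 0 0.068 -0.135 0 0 0; 0 0 0.08 -0.147 0 0 0; 0 0 0.092 -0.159 0 0 0; 0 0 0.092 -0.159 0 0 0; 0 0 0.092 -0.159 0 0 0; 0 0 0.092 -0.159 0 0 0; 0 0 0.092 -0.159 0 0 0; 0 0 0.092 -0.159 0 0 0")

```text
time_s: 17.38
position: [0.5167, -0.006, 0.2486]
tcp_rot: [[-0.032, 0.999, -0.006], [0.999, 0.032, 0.001], [0.001, -0.006, -1.0]]
force: [-7.8, 2.2, 2.2]
opening: 0.127
grasp_force: 30.0
```

```bash
cat > s.py <<'E'
from h import *
import sys
s=bot.read_state();print(s['position'],s['force'],s['grasp_force'],s['opening'])
ps=[]
for n in ('side','top'):
    c=capture(n);save(c,n+sys.argv[1])
    for l in ('clamp_mark','flap_pointer'): print(n,l,[(np.round(r['point'],4).tolist(),round(r['conf'],2),proj(c,r['point']).round(1).tolist()[0]) for r in spot_point(l,c)[:2]])
    if n=='side':
        # predicted pointer pixels by angle, caddy yaw .035, hinge (.635,.001,.12)
        u=np.array([np.cos(.035),np.sin(.035),0]);v=np.array([-u[1],u[0],0]);h=np.array([.635,.001,.12])
        for t in np.arange(.5,.71,.04): print(round(t,2),proj(c,h-u*.162*np.cos(t)+v*.119+[0,0,.162*np.sin(t)]).round(1))
        cv2.imwrite('pics/s%sc.png'%sys.argv[1],cv2.resize(cv2.imread('pics/side%s.png'%sys.argv[1])[195:285,290:410],(800,600),interpolation=cv2.INTER_CUBIC))
E
python3 s.py 2
```

```text
[ 0.51665432 -0.00599353  0.24860459] [-7.83477725  2.21446061  2.23569887] 29.958723485469818 0.12737945121294753
side clamp_mark [([0.5167, -0.4348, -0.0006], 0.7, [387.7, 206.3]), ([0.5008, 0.1119, 0.2192], 0.44, [342.6, 223.7])]
side flap_pointer [([0.49, 0.1127, 0.2094], 0.79, [346.7, 228.3])]
0.5 [[346.7 233.1]]
0.54 [[345.5 230.8]]
0.58 [[344.2 228.6]]
0.62 [[342.8 226.4]]
0.66 [[341.3 224.2]]
0.7 [[339.7 222. ]]
top clamp_mark [([0.4979, 0.1139, 0.2191], 0.63, [302.3, 261.5])]
top flap_pointer [([0.4904, 0.1116, 0.2029], 0.78, [304.2, 264.8]), ([0.6615, -0.3106, -0.0015], 0.29, [388.3, 188.6])]
```

View pics/s2c.png

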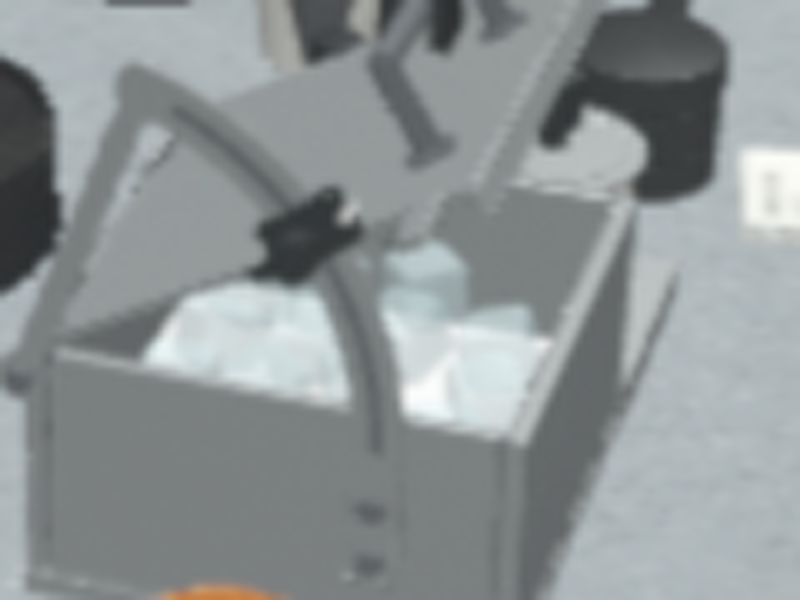

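Emit:
jog_arm(rows="0 0 0.005 -0.005 0 0 0; 0 0 0.01 -0.009 0 0 0; 0 0 0.015 -0.014 0 0 0; 0 0 0.019 -0.017 0 0 0; 0 0 0.019 -0.017 0 0 0; 0 0 0.019 -0.017 0 0 0; 0 0 0.019 -0.017 0 0 0; 0 0 0.019 -0.017 0 0 0; 0 0 0.019 -0.017 0 0 0; 0 0 0.019 -0.017 0 0 0")

```text
time_s: 18.52
position: [0.526, -0.0055, 0.2574]
tcp_rot: [[-0.032, 0.999, -0.006], [0.999, 0.032, 0.002], [0.002, -0.006, -1.0]]
force: [-8.9, 1.6, 4.2]
opening: 0.126
grasp_force: 30.0
```

```bash
python3 s.py 3
python3 - <<'E'
import cv2
cv2.imwrite('pics/s3d.png',cv2.resize(cv2.imread('pics/side3.png')[208:244,320:368],(800,600),interpolation=cv2.INTER_CUBIC))
E
```

```text
[ 0.52595948 -0.00552053  0.25742712] [-8.93185285  1.57497247  4.15678683] 29.95439261198044 0.12632770324845882
side clamp_mark [([0.4989, 0.1089, 0.216], 0.49, [343.7, 224.4]), ([0.5467, -0.0042, 0.0046], 0.16, [337.9, 268.7])]
side flap_pointer [([0.4948, 0.1091, 0.2142], 0.63, [345.3, 225.5]), ([0.4008, -0.3388, -0.0007], 0.48, [415.1, 225.3])]
0.5 [[346.7 233.1]]
0.54 [[345.5 230.8]]
0.58 [[344.2 228.6]]
0.62 [[342.8 226.4]]
0.66 [[341.3 224.2]]
0.7 [[339.7 222. ]]
top clamp_mark [([0.5028, 0.1149, 0.216], 0.44, [301.3, 260.5])]
top flap_pointer [([0.4963, 0.1113, 0.2142], 0.93, [303.3, 262.0])]
```

View pics/s3d.png

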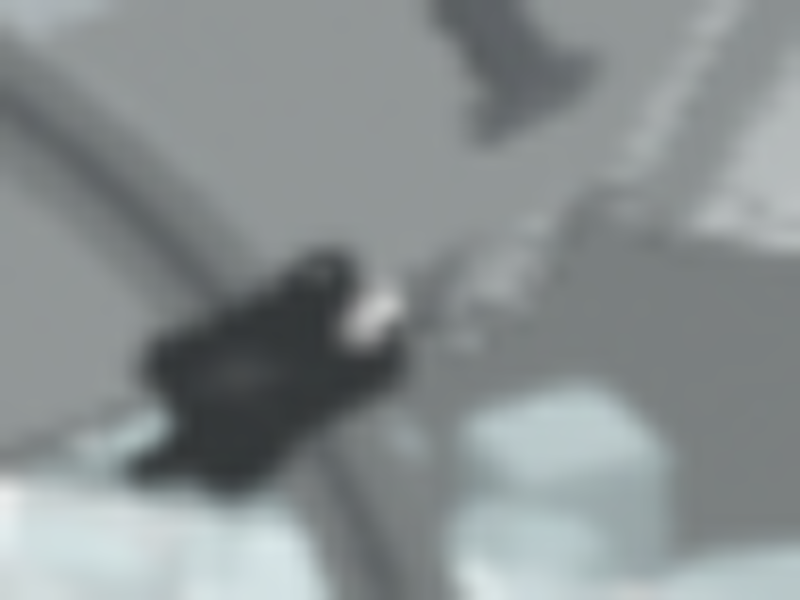

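Run:
```python
from h import *
c=capture('side');u=np.array([np.cos(.035),np.sin(.035),0]);v=np.array([-u[1],u[0],0]);h=np.array([.635,.001,.12])
for t in (.58,.62,.66):
  for r,y in ((.145,.115),(.157,.115),(.162,.119),(.162,.105)): print(t,r,y,proj(c,h-u*r*np.cos(t)+v*y+[0,0,r*np.sin(t)]).round(1)[0])
# wrist view
st=bot.read_state();w=wristpose(capture('wrist'),st)
for l in ('clamp_mark','flap_pointer'): print(l,[(np.round(r['point'],4).tolist(),round(r['conf'],2),proj(w,r['point']).round().tolist()[0]) for r in spot_point(l,w)[:2]])
for p in ([.499,.113,.217],[.4955,.111,.2142]):print(proj(w,p))
```

```text
0.58 0.145 0.115 [338.8 230.1]
0.58 0.157 0.115 [342.9 228.5]
0.58 0.162 0.119 [344.2 228.6]
0.58 0.162 0.105 [345.9 225.8]
0.62 0.145 0.115 [337.6 228.2]
0.62 0.157 0.115 [341.6 226.3]
0.62 0.162 0.119 [342.8 226.4]
0.62 0.162 0.105 [344.5 223.6]
0.66 0.145 0.115 [336.2 226.2]
0.66 0.157 0.115 [340.1 224.2]
0.66 0.162 0.119 [341.3 224.2]
0.66 0.162 0.105 [343.  221.4]
clamp_mark [([0.5025, 0.1125, 0.2144], 0.65, [275.0, 34.0])]
flap_pointer [([0.4957, 0.1135, 0.2133], 0.6, [261.0, 32.0])]
[[266.65540496  31.17835289]]
[[260.00620643  37.58963484]]
```

Emit:
jog_arm(rows="0 0 0.003 -0.002 0 0 0; 0 0 0.006 -0.004 0 0 0; 0 0 0.008 -0.006 0 0 0; 0 0 0.008 -0.006 0 0 0; 0 0 0.008 -0.006 0 0 0; 0 0 0.008 -0.006 0 0 0; 0 0 0.008 -0.006 0 0 0; 0 0 0.008 -0.006 0 0 0; 0 0 0.008 -0.006 0 0 0; 0 0 0.008 -0.006 0 0 0; 0 0 0.008 -0.006 0 0 0; 0 0 0.008 -0.006 0 0 0")

```text
time_s: 20.02
position: [0.5297, -0.0054, 0.2606]
tcp_rot: [[-0.032, 0.999, -0.006], [0.999, 0.033, 0.002], [0.002, -0.006, -1.0]]
force: [-10.3, 1.8, 5.7]
opening: 0.126
grasp_force: 30.0
```

Run:
```python
from h import *
s=bot.read_state();print(s['position'],s['force'],s['grasp_force'],s['qvel'])
for n in ('side','top','wrist','wrist'):
    st=bot.read_state();c=capture(n)
    if n=='wrist': wristpose(c,st)
    for l in ('clamp_mark','flap_pointer','lid_knob'): print(n,l,[(np.round(r['point'],4).tolist(),round(r['conf'],2)) for r in spot_point(l,c)[:3]])
    if n=='side':
        g=cv2.cvtColor(c['pixels'],cv2.COLOR_RGB2GRAY);print(g[222:234,336:354])
```

```text
[ 0.52970064 -0.00537452  0.26058944] [-10.2836082    1.83477867   5.71150251] 29.955158829689026 [-0.02272345  0.02545957  0.08070705  0.03997328 -0.05594286 -0.05307442]
side clamp_mark [([0.5007, 0.1087, 0.2165], 0.45)]
side flap_pointer [([0.4983, 0.1114, 0.2202], 0.91)]
side lid_knob [([0.499, -0.1676, 0.1214], 0.81), ([0.4219, 0.532, 0.035], 0.67)]
[[147 145 139 134 134 142 147 144 134 133 154 167 159 161 148 139 122 126]
 [139 126 100  87  92 119 132 128 124 126 139 144 150 160 142 128 125 126]
 [111  83  78  80  67  97 129 130 117 126 137 133 134 142 139 127 126 126]
 [ 78  60  58  61  65 107 150 151 117 123 127 127 127 128 130 127 126 126]
 [ 57  55  55  57  82 142 176 156 116 117 125 126 126 126 127 126 126 126]
 [ 55  55  55  61 103 159 168 116 118 125 126 126 126 126 126 126 126 126]
 [ 56  55  55  59  89 122 119  84 106 124 126 126 126 126 126 126 126 127]
 [ 59  56  56  55  61  67  66  67  98 123 126 126 126 127 126 126 126 127]
 [ 63  58  57  56  56  56  59  73 102 124 126 126 127 127 127 127 130 134]
 [ 57  55  55  57  58  62  77  96 115 126 126 126 128 132 138 145 155 165]
 [ 56  55  56  61  73  91 113 128 128 127 127 130 142 158 170 181 193 195]
 [ 56  58  66  80 105 122 129 140 143 132 128 141 170 190 194 196 198 198]]
top clamp_mark [([0.5022, 0.1107, 0.2216], 0.41)]
top flap_pointer [([0.4958, 0.114, 0.2153], 0.63)]
top lid_knob [([0.4984, -0.1656, 0.1253], 0.39)]
wrist clamp_mark [([0.5063, 0.1129, 0.2131], 0.9)]
wrist flap_pointer [([0.5005, 0.1103, 0.2155], 0.67)]
wrist lid_knob [([0.5035, 0.1104, 0.2182], 0.34)]
wrist clamp_mark [([0.5007, 0.1134, 0.2139], 0.6)]
wrist flap_pointer [([0.4997, 0.1121, 0.2162], 0.56)]
wrist lid_knob [([0.5014, 0.1095, 0.2145], 0.28)]
```

Emit:
jog_arm(rows="0 0 0 0 0 0 0; 0 0 0 0 0 0 0; 0 0 0 0 0 0 0; 0 0 0 0 0 0 0; 0 0 0 0 0 0 0; 0 0 0 0 0 0 0; 0 0 0 0 0 0 0; 0 0 0 0 0 0 0; 0 0 0 0 0 0 0; 0 0 0 0 0 0 0")

```text
time_s: 21.65
position: [0.5297, -0.0054, 0.2606]
tcp_rot: [[-0.032, 0.999, -0.006], [0.999, 0.032, 0.002], [0.002, -0.006, -1.0]]
force: [-9.5, 1.8, 5.4]
opening: 0.124
grasp_force: 30.0
```

```bash
python3 -c "
from h import *
s=bot.read_state();print(s['position'],s['force'],s['grasp_force'])
print(bot.hand_in())"
```

```text
[ 0.5297184  -0.00537396  0.26061021] [-9.53750911  1.8464333   5.3703729 ] 29.955247342586517
the job is handed in; nothing more can be done
None
```

I handed the job in at about 21.7 s: the lid is home on the garnish cup and released, and the flap is held still by its bar with the pointer within about 3 mm of the clamp's mark by my measurements; no verdict came back.

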